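# Lean the tall painting panel on the desk easel

### The arm

A 6-joint arm with a two-finger parallel gripper is mounted at the origin on a cart in front of the work surface, level with it; the furniture and walls round the work are solid. World frame = base frame: x ahead of the robot, y to its left, z up, the work surface at z = 0. Lengths are in m, angles in rad, forces in N, time in s.
With the tool pointing down it reaches from about 0.25 to 0.775 m from the base axis. Payload 4 kg.
Tool frame: the origin (TCP) lies midway between the tips of the shut fingers; the grasp point (between the pads) lies 19 mm behind it; z points along the fingers, y is the direction in which the jaws open and shut (so a half turn about z gives the same grasp; the last joint's range is limited). The gripper opens to 85 mm and grips with 20 to 120 N. Pads are 22 mm wide; open, the fingers measure 114 mm over their backs; the gripper's body (76 mm by 85 mm) begins 54 mm behind the grasp point. The pads swing forward as they close: fully open they stand 13 mm farther back than shut.
Start: joints at [1.144, 0.087, 1.371, -0, 1.684, -0.103], TCP at [0.175, 0.521, 0.202] pointing down, gripper open.
Joint ranges: [-3.1, 3.1], [-0.76, 2.03], [0.27, 2.55], [-1.08, 4.22], [0.17, 2.65], [-2.57, 2.57]. Speed limits (rad/s): [2.79, 2.79, 3.14, 3.14, 3.14, 3.14].

### API

Orientations are given as a unit quaternion [x, y, z, w].
In Python, from cell import arm gives the robot as it stands.
- The arm moves only by the tool jog_arm, never from a script. Its argument "deltas" is a list of rows, each a list of 6 numbers: the shift along the tool's x, y, z in mm, then the turn, a rotation vector about the tool's x, y, z in rad. In form: [[dx, dy, dz, ax, ay, az], ...]. A call has 1 to 5 rows; each row is the pose to reach, as a shift and turn from the pose commanded when the call began, along the tool's axes at that moment; what a row does not reach only later rows make up. A row lasts 1/12 s, in which the tool goes at most 41.7 mm and 7.16 degrees, less where a joint would pass 70% of its speed; a pose out of reach is approached as far as the arm can. A call with a gripper value outside its range is refused whole. "jaw" is the finger opening in mm, from 0 to 85.4, set as the call begins (left out, the last holds). The fingers move at their own pace and stop on an object; the grip force is fixed at half the most. Time passes only in rows, so rows that repeat a pose let the fingers close. It gives the time, the measured TCP pose, the force and the opening at its end, in the units of the state.
- arm.read_state(): the state, without advancing time (a new reading comes with each control period).
- arm.read_camera(name): name is "side" or "top"; returns a dict with "pixels" (400x640x3 uint8, red, green, blue), "range_z" (400x640 float32, m along the optical axis (not along the pixel's ray), 0 where there is no reading), "intrinsics" (3x3 intrinsics, pixels), "k1" (the pictures are not rectified: a ray, as slopes to the right and down, at radius r is drawn at 1 + k1 r^2 times it, then the intrinsics apply), "rvec" (rotation vector, rad) and "tvec" (3), from world to camera coordinates, as OpenCV has them. Camera axes: x right, y down, z forward; pixel columns grow to the right and rows downward; lengths in m; the calibration is good to about 2 mm. A picture is of the moment at which its call begins.
- arm.job_done(): hands the job in, once; it reports no verdict.
The state is a dict: "t": time; "qpos": joint angles; "joint_vel": joint speeds; "effort": joint torques, N m; "eef_pos": TCP position; "tcp_rot": TCP orientation; "contact_force": force on the tool from outside, world axes, zero at the start; "wrist_torque": the same for the moment, N m; "grip_width": finger opening in m.
Only numpy, scipy, OpenCV 4.12 (cv2) and the standard library are available. Lean on these libraries where they do the work, as an engineer would, in place of code of your own. Each camera call takes 0.05 s, during which the arm holds its last target.

### The job

Draw the tall white panel straight up out of the dowel rack, leaving the two short panels standing in their slots, and set it on the desk easel. It shall stand on its short edge on the easel's ledge behind the lip, centred left to right and leaning flat against the sloped backrest, and stay there by itself. Do not disturb the tape roll, can or paint tube lying around.

Things in the scene. Friction and masses are not known exactly. Their poses are not given: they have to be found in the camera images.
- tall_panel_center (a point): centre (half-way up) of the tall panel: a loose plywood panel with white faces, 8 mm thick (x), 110 mm wide (y), 160 mm tall (z up as it stands in the rack); about 0.12 kg. Either face and either short edge may be used. Its top edge is 80 mm above this point. It is the only tall panel; which of the three slots holds it varies
- tall_panel: the same tall panel; origin at the centre of its lower short edge, same axes
- short_panel_a_center (a point): centre of one short panel: same make, 8 mm thick (x), 110 mm wide (y), 100 mm tall (z), standing loose in the rack; stays there
- short_panel_b_center (a point): centre of the other short panel, same size; stays in the rack
- rack: fixed wooden rack: base board 150 (x) by 120 (y) by 14 mm, origin at the centre of its underside. Three slots at x = -45, 0, 45 mm, each between two pairs of upright 8 mm dowels at y = 38 and -38 mm, tops 64 mm above the table, 12 mm clear between. Panels stand on the board with their faces across x. Rack and easel may change sides
- easel_back: sloped backrest of the fixed wooden desk easel, 120 mm wide, 8 thick, leaning 20 degrees back from upright, facing roughly the robot. Origin: middle of the inner corner of backrest face and ledge, 50 mm above the table. z runs up the backrest's front face (which ends at z = 90 mm, so the tall panel stands out 70 mm above it), y along the ledge to its left, x square to the face, into the backrest
- easel_lip (a point): middle of the top edge of the lip along the front of the easel's ledge, at (-24, 0, 12) mm in the backrest's frame. The lip is 8 mm thick, 12 mm above the ledge; 20 mm clear between it and the backrest. The ledge is square to the backrest, so falls towards it, but friction holds: the panel's lower edge must be set against the backrest, as it does not slide there by itself
- tape: bystander: roll of masking tape lying flat, 104 mm across, 25 mm high; origin at the centre of its underside
- can: bystander: small can standing upright, 49 mm across, 83 mm high; origin at the centre of its underside
- tube: bystander: paint tube lying flat, 146 x 38 x 28 mm; origin at the centre of its underside
There are look-alikes about, which are no part of the job. What is shaped like the tall_panel but blue or purple is not meant.

How it is judged:
By the outcome, as a careful person would: the job done as asked, in the order asked, and still so for the second after the job is handed in, with the robot touching nothing.
It also fails if it takes over 42 s, if anything falls off the work surface, if the arm or the gripper's body presses on something with over 40 N, if the wrist force passes 120 N, or if a joint passes its speed limit or range.

## Working session

There is one attempt and no reset: what is moved stays moved. The work goes in short steps, Python scripts to look and compute and a tool call to move; the robot and the scene stay as the last step left them, time stands still between calls to the robot, and variables do not carry over. Pictures are saved under pics/ and viewed, and the job is handed in when it is done.

Besides the shell and the picture viewer there is one more tool, called after ">>>" as name(argument=value, ...) on one line, values as JSON. jog_arm: Moves the arm, as the interface text tells. Its arguments: {"type":"object","properties":{"deltas":{"type":"array"},"jaw":{"type":"number"}},"required":["deltas"]}

```bash
mkdir -p pics; ls; cat > h.py <<'E'
import numpy as np, cv2
from cell import arm
from scipy.spatial.transform import Rotation as Rn
def grab(n,tag):
    c=arm.read_camera(n); np.savez(f'{tag}_{n}.npz',**c)
    cv2.imwrite(f'pics/{tag}_{n}.png',c['pixels'][:,:,::-1]); return c
def load(n,tag): return dict(np.load(f'{tag}_{n}.npz'))
def slopes(c,uv):
    K=c['intrinsics'];k=float(c['k1']);uv=np.atleast_2d(np.asarray(uv,float))
    d=np.array([k,0,0,0,0.])
    return cv2.undistortPoints(uv.reshape(-1,1,2),K,d).reshape(-1,2)
def RT(c): return cv2.Rodrigues(np.asarray(c['rvec'],float).reshape(3,1))[0],np.asarray(c['tvec'],float).reshape(3)
def ray(c,uv):
    s=slopes(c,uv);R,t=RT(c);d=np.c_[s,np.ones(len(s))]@R; return -R.T@t,d
def onplane(c,uv,z):
    o,d=ray(c,uv); return o+d*((z-o[2])/d[:,2])[:,None]
def proj(c,P):
    return cv2.projectPoints(np.asarray(P,float).reshape(-1,1,3),c['rvec'].astype(float),c['tvec'].astype(float),c['intrinsics'],np.array([float(c['k1']),0,0,0,0]))[0].reshape(-1,2)
def tri(c1,uv1,c2,uv2):
    o1,d1=ray(c1,uv1);o2,d2=ray(c2,uv2);out=[]
    for a,b in zip(d1,d2):
        s=np.linalg.lstsq(np.c_[a,-b],o2-o1,rcond=None)[0]
        p,q=o1+a*s[0],o2+b*s[1]; out.append(np.r_[(p+q)/2,np.linalg.norm(p-q)])
    return np.array(out)
def cloud(c):
    v,u=np.mgrid[0:400,0:640]; uv=np.c_[u.ravel(),v.ravel()]
    o,d=ray(c,uv); P=o+d*c['range_z'].ravel()[:,None]; P[c['range_z'].ravel()==0]=np.nan
    return P.reshape(400,640,3)
E
python3 - <<'E'
from h import *
for n in('side','top'):
    c=grab(n,'a'); R,t=RT(c); print(n,-R.T@t,R[2],c['k1'],c['intrinsics'][0,0])
print(arm.read_state())
E
```

```text
pics
side [0.38306545 0.77592139 0.69171002] [ 0.11787305 -0.77021205 -0.62680088] -0.016885759495338187 447.0042738603781
top [0.36973413 0.04977747 1.06365263] [ 0.12660793 -0.00596448 -0.99193491] -0.030754147220288013 401.19439740754746
{'t': 0.1, 'qpos': array([ 1.14386042e+00,  8.79064828e-02,  1.37212444e+00,  4.04319050e-06,
        1.68360602e+00, -1.03093909e-01]), 'joint_vel': array([ 0.00104448, -0.00146914, -0.00359534, -0.00230216,  0.00126631,
       -0.00096478]), 'effort': array([ 2.56297622e-03, -3.53012717e+01, -3.14219069e+01, -8.52996368e-05,
        7.89254671e-03, -4.88471215e-06]), 'eef_pos': array([0.17480214, 0.52094086, 0.20073155]), 'tcp_rot': array([ 1.61214069e-01,  9.86918932e-01, -9.85930805e-04, -2.69661854e-04]), 'contact_force': array([ 0.21958908, -0.00446131, -0.86142424]), 'wrist_torque': array([ 0.0181589 , -0.0111977 ,  0.01640566]), 'grip_width': 0.08537949307148622}
```

View pics/a_side.png

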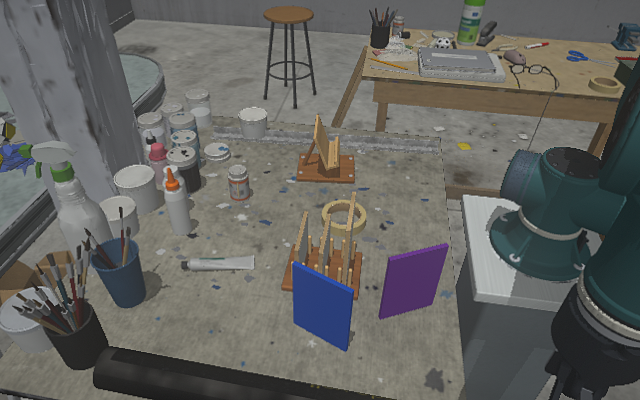

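View pics/a_top.png

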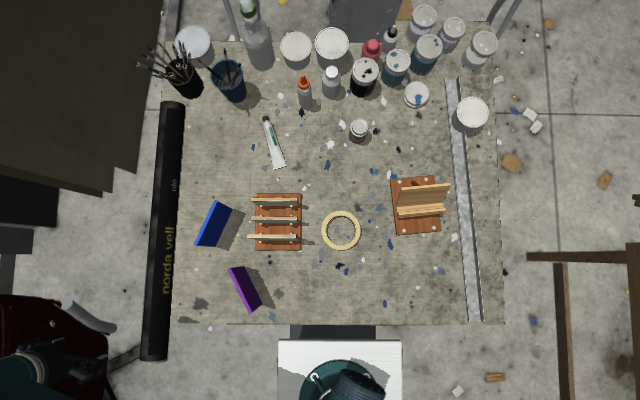

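```bash
python3 - <<'E'
from h import *
a=load('side','a')['pixels'];b=load('top','a')['pixels']
A=cv2.resize(a[180:320,270:400],None,fx=4,fy=4,interpolation=cv2.INTER_CUBIC)
B=cv2.resize(b[180:260,240:310],None,fx=6,fy=6,interpolation=cv2.INTER_CUBIC)
cv2.imwrite('pics/crA.png',A[:,:,::-1]);cv2.imwrite('pics/crB.png',B[:,:,::-1])
C=cv2.resize(a[105:195,285:365],None,fx=4,fy=4,interpolation=cv2.INTER_CUBIC)
D=cv2.resize(b[165:245,380:460],None,fx=5,fy=5,interpolation=cv2.INTER_CUBIC)
C=cv2.resize(C,(356,400));cv2.imwrite('pics/crC.png',np.hstack([C,D])[:,:,::-1])
for n in('side','top'):
    c=load(n,'a');P=cloud(c);np.save(f'P_{n}.npy',P)
    m=(P[...,2]>0.1)&(P[...,0]>.2)&(P[...,0]<.55)&(P[...,1]<.3)&(P[...,1]>-.3)
    print(n,np.nanmean(c['range_z']>0)); 
    nl,L,S,_=cv2.connectedComponentsWithStats(m.astype(np.uint8))
    for i in range(1,nl):
        if S[i,4]>15: print(S[i],np.round(P[L==i].min(0),3),np.round(P[L==i].max(0),3))
E
```

```text
side 0.94505859375
[313 114  10  36 239] [ 0.512 -0.255  0.1  ] [ 0.541 -0.133  0.135]
[343 192  13  69 388] [0.406 0.109 0.1  ] [0.415 0.22  0.176]
[294 211  14  45 242] [0.496 0.112 0.1  ] [0.506 0.222 0.116]
[318 214  13  45 234] [0.452 0.112 0.1  ] [0.461 0.222 0.116]
[ 384  243   65   42 1559] [0.239 0.202 0.1  ] [0.34  0.262 0.162]
[292 261  14  30 175] [0.47  0.289 0.1  ] [0.492 0.3   0.161]
top 0.99613671875
[399 183  53  15 486] [ 0.508 -0.258  0.1  ] [ 0.538 -0.137  0.138]
[251 197  46   5 188] [0.494 0.11  0.101] [0.504 0.218 0.118]
[211 200  13  18 149] [0.454 0.286 0.101] [0.489 0.3   0.164]
[251 216  46   5 190] [0.449 0.109 0.1  ] [0.458 0.216 0.118]
[246 234  52   5 251] [0.404 0.105 0.125] [0.413 0.215 0.178]
[228 267  28  47 451] [0.239 0.2   0.1  ] [0.337 0.256 0.164]
```

View pics/crA.png

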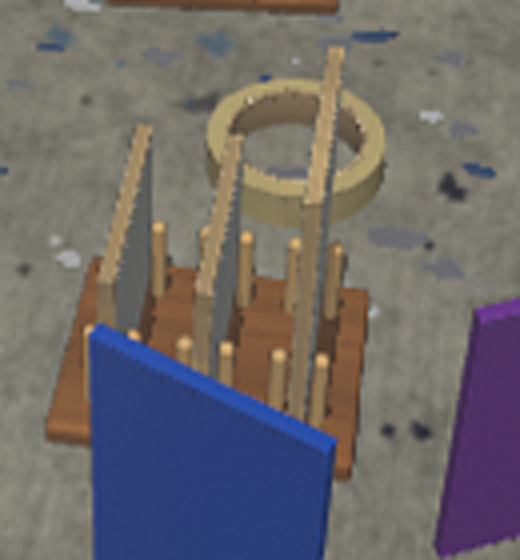

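View pics/crB.png

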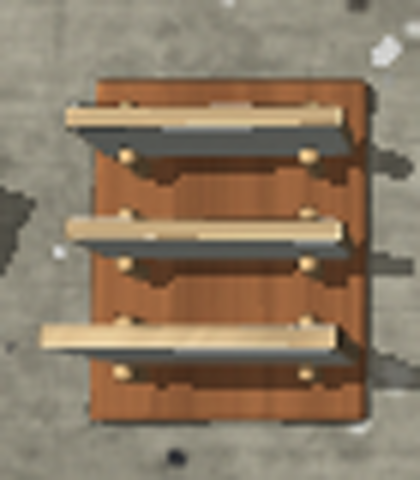

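View pics/crC.png

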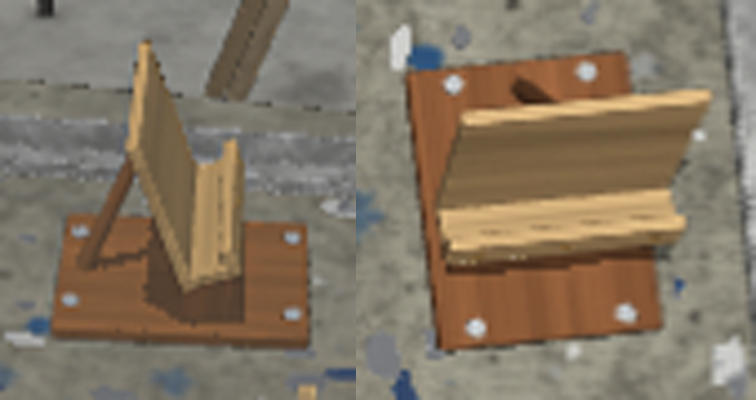

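Candidates for the tall panel: the rack's near slot at top (272,238) / side (350,225), standing highest; the short panels at top (274,202) and (274,219); the blue board at (213,223); the purple board at (245,288). By the description it is the near-slot one, with bare ply edges and grey-white faces in the crop. The easel is at top (420,205).

```bash
python3 - <<'E'
from h import *
np.set_printoptions(precision=4,suppress=True)
cs={n:load(n,'a') for n in('side','top')}
Pm={n:np.load(f'P_{n}.npy') for n in cs}
# panel top edges by colour
def rect(n,box,z):
    c=cs[n];u0,v0,u1,v1=box
    hsv=cv2.cvtColor(c['pixels'],cv2.COLOR_RGB2HSV)
    m=np.zeros((400,640),np.uint8); m[v0:v1,u0:u1]=((hsv[v0:v1,u0:u1,1]>70)&(hsv[v0:v1,u0:u1,2]>150)&(hsv[v0:v1,u0:u1,0]<25))
    P=Pm[n]; m[~(abs(P[...,2]-z)<0.008)]=0
    v,u=np.nonzero(m); w=onplane(cs[n],np.c_[u,v],z)
    r=cv2.minAreaRect((w[:,:2]*1000).astype(np.float32)); 
    d=w[:,:2]-w[:,:2].mean(0); U,S,V=np.linalg.svd(d,full_matrices=False)
    print(n,len(u),r,'dir',np.degrees(np.arctan2(V[0,1],V[0,0])),'zdepth',np.median(P[v,u,2]))
    return np.c_[u,v]
rect('top',(240,228,305,245),.174);rect('side',(335,185,365,240),.174)
for z,b,b2 in((.114,(240,193,305,206),(285,200,312,262)),(.114,(240,212,305,225),(310,205,335,262))):
    rect('top',b,z);rect('side',b2,z)
# triangulate end midpoints
print(tri(cs['side'],[[353.7,192.2],[348.5,230.5]],cs['top'],[[296.5,236.2],[246.6,236.2]]))
# face plane of tall panel from each view
for n in cs:
    P=Pm[n].reshape(-1,3); s=(P[:,0]>.395)&(P[:,0]<.42)&(P[:,2]>.08)&(P[:,2]<.168)&(P[:,1]>.1)&(P[:,1]<.23)
    print(n,s.sum(),P[s].min(0),P[s].max(0))
    d=P[s]-P[s].mean(0);V=np.linalg.svd(d,full_matrices=False)[2];print(' n',V[2],P[s].mean(0))
# easel backrest plane
allp=np.vstack([Pm[n].reshape(-1,3) for n in cs])
for n in cs:
    P=Pm[n].reshape(-1,3); s=(P[:,0]>.42)&(P[:,0]<.57)&(P[:,2]>.065)&(P[:,2]<.145)&(P[:,1]>-.28)&(P[:,1]<-.11)
    Q=P[s]; best=None;rng=np.random.default_rng(0)
    for _ in range(3000):
        a,b,c=Q[rng.choice(len(Q),3,False)];nn=np.cross(b-a,c-a);l=np.linalg.norm(nn)
        if l<1e-6: continue
        nn/=l; k=abs((Q-a)@nn)<.002
        if abs(nn[2])>.6: continue
        if best is None or k.sum()>best.sum(): best=k
    I=Q[best];V=np.linalg.svd(I-I.mean(0),full_matrices=False)[2][2]; V*=np.sign(V[0])
    print(n,len(Q),best.sum(),V,'lean',np.degrees(np.arcsin(-V[2])),'yaw',np.degrees(np.arctan2(V[1],V[0])),I.mean(0),I.min(0),I.max(0), 'd',V@I.mean(0))
E
```

```text
top 157 ((408.76611328125, 159.9855499267578), (6.631339073181152, 106.30059051513672), 0.47237980365753174) dir -90.38789570747713 zdepth 0.17365352292916192
side 158 ((410.8678894042969, 164.08270263671875), (107.08247375488281, 7.660442352294922), 89.92664337158203) dir 90.23367641374266 zdepth 0.1732684984872458
top 141 ((499.61724853515625, 163.49075317382812), (7.2329607009887695, 107.55583190917969), 0.46808454394340515) dir 90.72066318082128 zdepth 0.11368340860408022
side 131 ((500.9088439941406, 166.9076385498047), (6.425454616546631, 108.55502319335938), 0.8221235275268555) dir 90.9687954247202 zdepth 0.11346008710301958
top 142 ((454.09039306640625, 162.45611572265625), (7.150325775146484, 106.8936767578125), 0.46889594197273254) dir -89.86542245167405 zdepth 0.11379200553787822
side 141 ((456.078125, 166.58404541015625), (7.094515800476074, 107.83954620361328), 0.2700713872909546) dir 90.27349367088044 zdepth 0.1132235465663659
[[0.4095 0.1039 0.1679 0.0032]
 [0.4082 0.2145 0.1707 0.0026]]
side 236 [0.4064 0.1113 0.0806] [0.415  0.2197 0.1678]
 n [ 0.9987 -0.0503 -0.0007] [0.4095 0.2027 0.1256]
top 100 [0.4038 0.1051 0.0831] [0.4121 0.2131 0.1653]
 n [-0.9997 -0.0224 -0.001 ] [0.4045 0.1548 0.123 ]
side 518 329 [ 0.9315  0.0919 -0.3519] lean 20.60454416403488 yaw 5.635550763586969 [ 0.518  -0.1866  0.1028] [ 0.4988 -0.2555  0.065 ] [ 0.5378 -0.1328  0.1353] d 0.4291744142545836
top 982 701 [ 0.9318  0.099  -0.3491] lean 20.433377049915702 yaw 6.0623048556361026 [ 0.5156 -0.1984  0.103 ] [ 0.4966 -0.2582  0.0652] [ 0.5352 -0.1382  0.1381] d 0.42487430124623166
```

```bash
python3 - <<'E'
from h import *
np.set_printoptions(precision=4,suppress=True)
yaw=np.radians(5.85)
for n in('side','top'):
    c=load(n,'a');P=np.load(f'P_{n}.npy')
    for lean in(20.,):
        L=np.radians(lean);ex0=np.array([np.cos(yaw),np.sin(yaw),0]);ey=np.array([-np.sin(yaw),np.cos(yaw),0])
        ex=np.cos(L)*ex0-np.sin(L)*np.array([0,0,1]);ez=np.sin(L)*ex0+np.cos(L)*np.array([0,0,1])
        Q=P.reshape(-1,3)
        s=(Q[:,0]>.42)&(Q[:,0]<.57)&(Q[:,2]>.03)&(Q[:,2]<.145)&(Q[:,1]>-.28)&(Q[:,1]<-.11);Q=Q[s]
        o=np.array([.5,-.2,.05]);X=(Q-o)@np.c_[ex,ey,ez]
        back=(X[:,2]>.03)
        med=np.median(X[back,0]); b=back&(abs(X[:,0]-med)<.004)
        print(n,'backx',med,'y',np.percentile(X[b,1],[0,1,99,100]),'z',X[b,2].min(),X[b,2].max())
        # ledge & lip
        for lo,hi in((-.036,-.022),(-.022,-.003)):
            k=(X[:,0]>med+lo)&(X[:,0]<med+hi)&(X[:,2]>-.02)&(X[:,2]<.03);print('  z',lo,hi,k.sum(),np.percentile(X[k,2],[5,25,50,75,95]),'y',X[k,1].min(),X[k,1].max())
        np.save(f'X_{n}.npy',X)
E
```

```text
side backx 8.942429700428468e-05 y [-0.0582 -0.055   0.0647  0.0652] z 0.03005585440068126 0.0905669528376268
  z -0.036 -0.022 131 [-0.0064  0.0011  0.0086  0.011   0.0123] y -0.05872900342041332 0.06412079616765003
  z -0.022 -0.003 163 [-0.0077 -0.0026 -0.0012 -0.0003  0.0062] y -0.05764471301990914 0.0653734056783999
top backx -0.0032393628805289045 y [-0.0607 -0.0586  0.0592  0.0602] z 0.030016875728421134 0.09206397454673979
  z -0.036 -0.022 254 [-0.0066  0.0006  0.0075  0.0104  0.0124] y -0.05992840470725475 0.05961700594713687
  z -0.022 -0.003 233 [-0.004  -0.0022 -0.001   0.0002  0.008 ] y -0.06010949140088738 0.05997355664526074
```

```bash
cat > g.py <<'E'
from h import *
np.set_printoptions(precision=4,suppress=True)
def axes(yawdeg,leandeg):
    y,L=np.radians([yawdeg,leandeg]);e0=np.array([np.cos(y),np.sin(y),0]);z=np.array([0,0,1.])
    ex=np.cos(L)*e0-np.sin(L)*z;ez=np.sin(L)*e0+np.cos(L)*z;ey=np.array([-np.sin(y),np.cos(y),0]);return ex,ey,ez
def Rt(yaw,lean):
    ex,ey,ez=axes(yaw,lean);return np.c_[ey,ex,-ez]
def delta(p,R):
    s=arm.read_state();R0=Rn.from_quat(s['tcp_rot']).as_matrix();p0=s['eef_pos']
    print('t',round(s['t'],2),'tcp',p0,'F',s['contact_force'],'w',s['grip_width'],'q',s['qpos'])
    print('delta mm',1000*R0.T@(np.array(p)-p0),'rad',Rn.from_matrix(R0.T@R).as_rotvec())
E
python3 - <<'E'
from g import *
delta([.4098,.162,.24],Rt(0,0))
E
```

```text
t 0.1 tcp [0.1748 0.5209 0.2007] F [ 0.2196 -0.0045 -0.8614] w 0.08537949307148622 q [ 1.1439  0.0879  1.3721  0.      1.6836 -0.1031]
delta mm [-336.9931 -265.5836  -38.8008] rad [-0.0019  0.0011  1.247 ]
```

>>> jog_arm(deltas=[[-28, -22, -12, 0, 0, 0.11], [-56, -44, -24, 0, 0, 0.22], [-84, -66, -39, 0, 0, 0.33], [-115, -90, -39, 0, 0, 0.44], [-145, -115, -39, 0, 0, 0.55]], jaw=45)

```text
t: 0.52
eef_pos: [0.2767, 0.3652, 0.2416]
tcp_rot: [0.425, 0.905, 0.001, 0.0]
contact_force: [0.6, -0.4, 0.1]
grip_width: 0.045
```

```bash
python3 - <<'E'
from g import *
delta([.4098,.162,.24],Rt(0,0))
E
```

```text
t 0.52 tcp [0.2767 0.3652 0.2416] F [ 0.5545 -0.383   0.0541] w 0.0449681977472436 q [ 0.7987 -0.1247  1.501  -0.0002  1.7633  0.1061]
delta mm [-241.3851  -27.3355    1.5262] rad [ 0.0019 -0.0007  0.6926]
```

>>> jog_arm(deltas=[[-36, -4, 0, 0, 0, 0.12], [-72, -8, 0, 0, 0, 0.24], [-108, -12, 0, 0, 0, 0.36], [-144, -16, 0, 0, 0, 0.48], [-180, -20, 0, 0, 0, 0.6]])

```text
t: 0.93
eef_pos: [0.3764, 0.2137, 0.2405]
tcp_rot: [0.674, 0.739, -0.0, -0.0]
contact_force: [0.6, 0.3, -0.3]
grip_width: 0.0449
```

```bash
python3 - <<'E'
from g import *
delta([.4098,.162,.24],Rt(0,0))
E
```

```text
t 0.93 tcp [0.3764 0.2137 0.2405] F [ 0.593   0.3248 -0.2823] w 0.04493191197321403 q [ 0.3851 -0.1805  1.5516  0.0001  1.7708  0.2939]
delta mm [-54.5272  28.5236   0.4434] rad [-0.0004  0.      0.0912]
```

>>> jog_arm(deltas=[[-25, 13, 0, 0, 0, 0.05], [-50, 26, 0, 0, 0, 0.091], [-54.5, 28.5, 0, 0, 0, 0.091], [-54.5, 28.5, 0, 0, 0, 0.091]])

```text
t: 1.27
eef_pos: [0.4102, 0.1626, 0.2401]
tcp_rot: [0.706, 0.708, -0.001, -0.0]
contact_force: [0.6, 0.4, 0.2]
grip_width: 0.0449
```

```bash
python3 - <<'E'
from g import *
delta([.4098,.162,.140],Rt(0,0))
out=[]
for n,b in(('side',(270,110,430,290)),('top',(215,150,335,280))):
    c=grab(n,'b');u0,v0,u1,v1=b
    out.append(cv2.resize(c['pixels'][v0:v1,u0:u1],(400,int(400*(v1-v0)/(u1-u0)))))
h=max(o.shape[0] for o in out)
out=[cv2.copyMakeBorder(o,0,h-o.shape[0],0,0,0) for o in out]
cv2.imwrite('pics/b.png',np.hstack(out)[:,:,::-1])
E
```

```text
t 1.27 tcp [0.4102 0.1626 0.2401] F [0.5631 0.427  0.2485] w 0.04489998508677326 q [ 0.2487 -0.1606  1.5353  0.0001  1.7683  0.2458]
delta mm [ -0.5875  -0.2115 100.1301] rad [-0.0014  0.0002  0.003 ]
```

View pics/b.png

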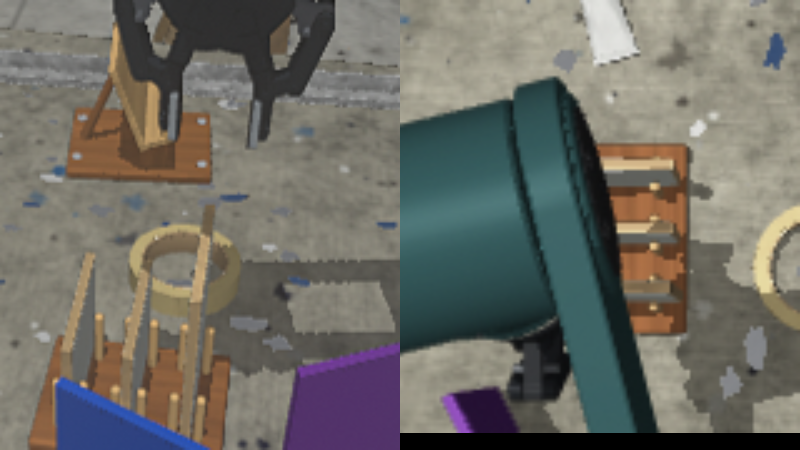

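The picture shows the open fingers (side crop (172,140) and (255,145)) straddling the tall panel's top edge at (205,210). Next I descend.

>>> jog_arm(deltas=[[-0.6, -0.2, 25, 0, 0, 0.003], [-0.6, -0.2, 50, 0, 0, 0.003], [-0.6, -0.2, 75, 0, 0, 0.003], [-0.6, -0.2, 95, 0, 0, 0.003], [-0.6, -0.2, 100, 0, 0, 0.003]])

```text
t: 1.78
eef_pos: [0.4062, 0.1642, 0.1368]
tcp_rot: [0.705, 0.709, -0.003, -0.002]
contact_force: [-0.3, -0.2, 0.3]
grip_width: 0.045
```

```bash
python3 - <<'E'
from g import *
delta([.4098,.162,.140],Rt(0,0))
c=grab('side','c');cv2.imwrite('pics/c.png',cv2.resize(c['pixels'][130:290,270:430],(640,640),interpolation=cv2.INTER_CUBIC)[:600,:,::-1])
print(proj(c,[[.4098,.162,.14],[.4098,.162,.174]]))
E
```

```text
t 1.78 tcp [0.4062 0.1642 0.1368] F [-0.2583 -0.2123  0.285 ] w 0.04502761208145212 q [ 0.254  -0.1376  1.7195  0.0006  1.5671  0.248 ]
delta mm [-2.1837  3.5469 -3.2149] rad [-0.0073  0.0012  0.006 ]
[[350.3008 223.4559]
 [351.5462 209.3675]]
```

View pics/c.png

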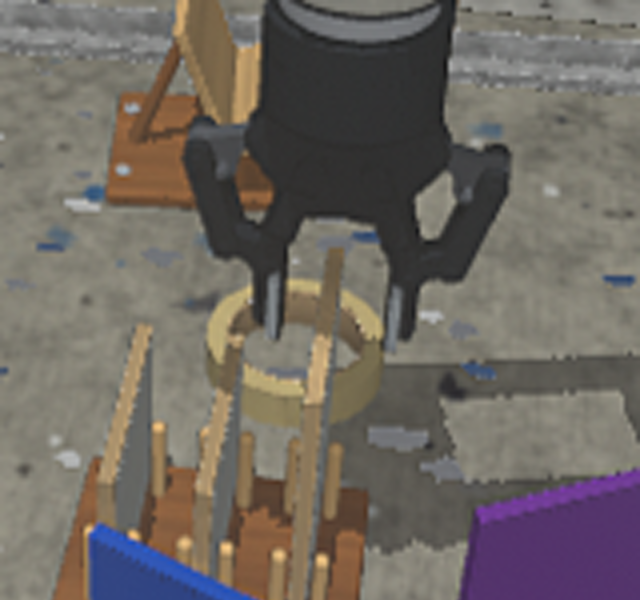

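>>> jog_arm(deltas=[[0, 0, 0, 0, 0, 0], [0, 0, 0, 0, 0, 0]])

```text
t: 2.0
eef_pos: [0.4102, 0.1642, 0.1425]
tcp_rot: [0.706, 0.709, 0.001, 0.001]
contact_force: [0.2, 0.1, 0.3]
grip_width: 0.045
```

>>> jog_arm(deltas=[[0, 0, 0, 0, 0, 0], [0, 0, 0, 0, 0, 0], [0, 0, 0, 0, 0, 0], [0, 0, 0, 0, 0, 0]], jaw=0)

```text
t: 2.33
eef_pos: [0.4103, 0.1636, 0.1421]
tcp_rot: [0.706, 0.708, 0.001, 0.001]
contact_force: [-0.2, 0.1, 4.4]
grip_width: 0.0048
```

>>> jog_arm(deltas=[[0, 0, 0, 0, 0, 0], [0, 0, 0, 0, 0, 0]])

```text
t: 2.5
eef_pos: [0.4103, 0.1636, 0.1421]
tcp_rot: [0.706, 0.708, 0.001, 0.001]
contact_force: [-0.3, 0.8, 5.2]
grip_width: 0.0047
```

```bash
python3 - <<'E'
from g import *
delta([.4098,.162,.140],Rt(0,0))
c=grab('side','d');cv2.imwrite('pics/d.png',cv2.resize(c['pixels'][150:290,290:430],(600,600),interpolation=cv2.INTER_CUBIC)[:,:,::-1])
E
```

```text
t 2.5 tcp [0.4103 0.1636 0.1421] F [-0.3427  0.8495  5.1651] w 0.00470053105859858 q [ 0.2506 -0.14    1.711   0.0003  1.5679  0.2477]
delta mm [-1.5648 -0.5497  2.1214] rad [ 0.0025 -0.0009  0.0029]
```

View pics/d.png

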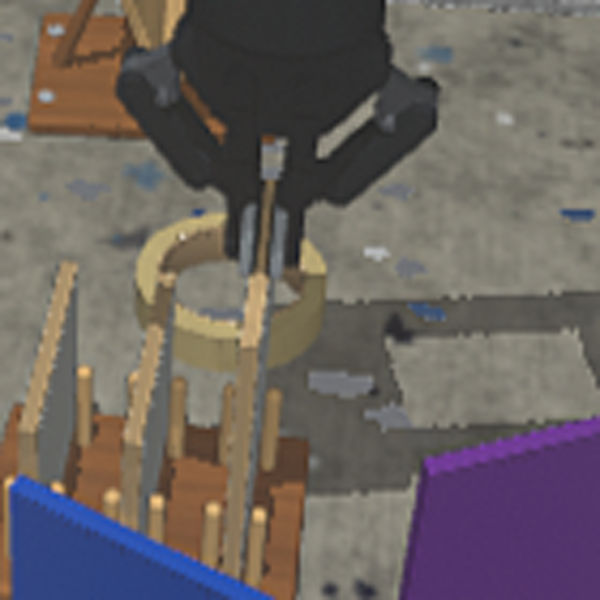

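The fingers are closed on the panel (side crop (262,230)). Next I lift straight up.

>>> jog_arm(deltas=[[0, 0, -8, 0, 0, 0], [0, 0, -22, 0, 0, 0], [0, 0, -42, 0, 0, 0], [0, 0, -65, 0, 0, 0], [0, 0, -90, 0, 0, 0]])

```text
t: 2.97
eef_pos: [0.4084, 0.1629, 0.2302]
tcp_rot: [0.706, 0.708, -0.002, -0.001]
contact_force: [-0.3, -0.5, -1.0]
grip_width: 0.0044
```

>>> jog_arm(deltas=[[0, 0, -25, 0, 0, 0], [0, 0, -50, 0, 0, 0], [0, 0, -60, 0, 0, 0], [0, 0, -62, 0, 0, 0], [0, 0, -62, 0, 0, 0]])

```text
t: 3.38
eef_pos: [0.4095, 0.1633, 0.2924]
tcp_rot: [0.706, 0.708, -0.0, -0.0]
contact_force: [-0.8, 0.2, -3.1]
grip_width: 0.0041
```

```bash
python3 - <<'E'
from g import *
delta([.4098,.162,.30],Rt(0,0))
c=grab('side','e');cv2.imwrite('pics/e.png',cv2.resize(c['pixels'][90:290,260:460],(600,600),interpolation=cv2.INTER_CUBIC)[:,:,::-1])
c=grab('top','e')
E
```

```text
t 3.38 tcp [0.4095 0.1633 0.2924] F [-0.8222  0.186  -3.1427] w 0.004142178163947622 q [ 0.2506 -0.1564  1.4291  0.0001  1.8694  0.2477]
delta mm [-1.2847  0.2995 -7.6345] rad [-0.0005  0.      0.0029]
```

View pics/e.png

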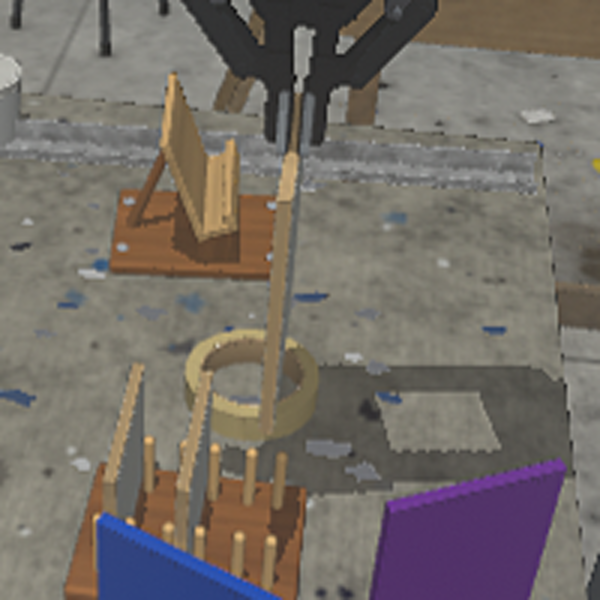

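```bash
cat >> g.py <<'E'
O=np.array([.5,-.2,.05])
ex,ey,ez=axes(5.85,20.3)
O=O+ex*-.0016+ey*.0017
b=.128; sx=.0015
def place(gap,h):
    return O+ex*(-.004-gap)+ez*(h+b)+ey*sx
E
python3 - <<'E'
from g import *
p=place(.006,.06);print(O,p)
delta(p,Rt(5.85,20.3))
# panel in side view: bottom & slip check
for n in('side','top'):
    c=load(n,'e');P=cloud(c).reshape(-1,3)
    s=(P[:,0]>.38)&(P[:,0]<.44)&(P[:,2]>.13)&(P[:,2]<.35)&(P[:,1]>.09)&(P[:,1]<.24)
    Q=P[s];print(n,len(Q)); 
    for z in np.arange(.14,.34,.02):
        k=abs(Q[:,2]-z)<.01
        if k.sum()>3: print(round(z,2),k.sum(),Q[k].min(0),Q[k].max(0))
c=load('side','e')
print(proj(c,[[.4095,.217,.164],[.4095,.217,.324]]))
E
```

```text
[ 0.4983 -0.1985  0.0506] [ 0.5537 -0.1913  0.2303]
t 3.48 tcp [0.4088 0.1631 0.2906] F [-1.0938  0.1521 -1.4928] w 0.004641389100156252 q [ 0.2507 -0.1557  1.4319  0.0001  1.8693  0.2477]
delta mm [-354.7791  144.0881   60.0486] rad [ 0.3502 -0.0169 -0.0982]
side 961
0.16 16 [0.4058 0.1114 0.1627] [0.4133 0.2187 0.1697]
0.18 64 [0.4057 0.1143 0.17  ] [0.4144 0.2188 0.1898]
0.2 70 [0.4058 0.1107 0.1903] [0.4142 0.2192 0.2097]
0.22 68 [0.4058 0.1087 0.2108] [0.414  0.2195 0.2298]
0.24 73 [0.4059 0.1115 0.2304] [0.4144 0.2197 0.2499]
0.26 74 [0.4059 0.1096 0.2502] [0.4145 0.2191 0.2696]
0.28 82 [0.4059 0.1148 0.2703] [0.4146 0.2188 0.29  ]
0.3 83 [0.4059 0.1346 0.2902] [0.4144 0.2189 0.3099]
0.32 224 [0.3968 0.1075 0.31  ] [0.4234 0.2189 0.33  ]
top 137
0.16 4 [0.4039 0.1049 0.1674] [0.4106 0.105  0.1693]
0.18 9 [0.4029 0.106  0.1866] [0.4032 0.1408 0.1898]
0.2 10 [0.4028 0.1048 0.1905] [0.4089 0.1295 0.2047]
0.24 18 [0.4031 0.1048 0.2323] [0.4095 0.1358 0.241 ]
0.26 4 [0.4043 0.1049 0.2618] [0.41   0.1052 0.2671]
0.28 15 [0.4033 0.1066 0.2704] [0.4039 0.1333 0.2805]
0.3 5 [0.4041 0.1049 0.2921] [0.4105 0.1058 0.3079]
0.32 71 [0.4037 0.1049 0.3138] [0.4109 0.1308 0.3247]
[[348.1052 234.3395]
 [354.8273 156.0701]]
```

>>> jog_arm(deltas=[[-20, 5, 0, 0.02, 0, -0.005], [-50, 15, 0, 0.05, 0, -0.015], [-80, 27, 0, 0.09, 0, -0.025], [-115, 41, 0, 0.13, 0, -0.04], [-150, 56, 5, 0.17, -0.01, -0.05]])

```text
t: 3.9
eef_pos: [0.4658, 0.0119, 0.2871]
tcp_rot: [0.685, 0.723, -0.064, -0.057]
contact_force: [0.6, 0.3, -1.4]
grip_width: 0.005
```

```bash
python3 - <<'E'
from g import *
delta(place(.006,.06),Rt(5.85,20.3))
E
```

```text
t 3.9 tcp [0.4658 0.0119 0.2871] F [ 0.6226  0.3334 -1.3869] w 0.004957166990845544 q [-0.0753  0.0336  1.2701 -0.0302  2.0083 -0.1399]
delta mm [-207.3773   85.4965   43.7641] rad [ 0.1814 -0.0074 -0.0473]
```

>>> jog_arm(deltas=[[-35, 14, 6, 0.03, 0, -0.01], [-70, 28, 12, 0.07, 0, -0.02], [-105, 43, 20, 0.11, -0.005, -0.03], [-140, 58, 29, 0.145, -0.007, -0.04], [-170, 70, 36, 0.17, -0.007, -0.045]])

```text
t: 4.32
eef_pos: [0.538, -0.1552, 0.2374]
tcp_rot: [0.661, 0.73, -0.127, -0.116]
contact_force: [0.7, -0.5, -1.5]
grip_width: 0.0045
```

```bash
python3 - <<'E'
from g import *
delta(place(.006,.06),Rt(5.85,20.3))
E
```

```text
t 4.32 tcp [ 0.538  -0.1552  0.2374] F [ 0.6688 -0.476  -1.47  ] w 0.0044581912464134975 q [-0.2993  0.3668  1.0074 -0.1506  2.0842 -0.4513]
delta mm [-37.4262  13.8004   2.4262] rad [ 0.0078 -0.0022 -0.0029]
```

>>> jog_arm(deltas=[[-18, 7, 1, 0.004, 0, 0], [-33, 12, 2, 0.008, -0.002, -0.003], [-37, 14, 2.4, 0.008, -0.002, -0.003], [-37, 14, 2.4, 0.008, -0.002, -0.003], [-37, 14, 2.4, 0.008, -0.002, -0.003]])

```text
t: 4.73
eef_pos: [0.5534, -0.188, 0.2337]
tcp_rot: [0.66, 0.731, -0.129, -0.117]
contact_force: [0.1, 0.6, -1.6]
grip_width: 0.0044
```

```bash
python3 - <<'E'
from g import *
delta(place(.006,.06),Rt(5.85,20.3))
c=grab('side','f');A=cv2.resize(c['pixels'][60:200,260:400],(500,500),interpolation=cv2.INTER_CUBIC)
for n in('side','top'):
    c=load('side','f') if n=='side' else grab('top','f')
    X=(cloud(c).reshape(-1,3)-O)@np.c_[ex,ey,ez]
    k=(X[:,0]>-.03)&(X[:,0]<.01)&(X[:,2]>.055)&(X[:,2]<.23)&(abs(X[:,1])<.07); X=X[k]
    print(n,len(X))
    for z in np.arange(.06,.24,.02):
        k=abs(X[:,2]-z)<.01
        if k.sum()>5: print(round(z,2),k.sum(),np.percentile(X[k],2,0),np.percentile(X[k],98,0))
B=cv2.resize(c['pixels'][160:240,380:460],(300,300))
B=cv2.copyMakeBorder(B,0,200,0,0,0);cv2.imwrite('pics/f.png',np.hstack([A,B])[:,:,::-1])
E
```

```text
t 4.73 tcp [ 0.5534 -0.188   0.2337] F [ 0.0569  0.577  -1.5637] w 0.004434081201331935 q [-0.3359  0.4237  0.9393 -0.169   2.0915 -0.4995]
delta mm [-3.2748  1.1035  3.135 ] rad [0.0043 0.0005 0.0003]
side 891
0.06 49 [-0.0098 -0.0362  0.0561] [0.0076 0.0634 0.0697]
0.08 135 [-0.0106 -0.0431  0.0704] [0.0078 0.0631 0.0897]
0.1 90 [-0.0112 -0.0448  0.0906] [-0.0029  0.0608  0.1092]
0.12 99 [-0.0116 -0.0439  0.1103] [-0.0033  0.0603  0.1298]
0.14 98 [-0.0124 -0.0438  0.1311] [-0.0043  0.0607  0.1499]
0.16 98 [-0.0131 -0.0472  0.1509] [-0.0046  0.0607  0.1693]
0.18 103 [-0.0135 -0.0469  0.1705] [-0.0059  0.0605  0.1889]
0.2 108 [-0.0142 -0.0452  0.1903] [-0.0067  0.0614  0.2097]
0.22 111 [-0.0214 -0.0061  0.2104] [-0.0002  0.06    0.2299]
top 0
```

View pics/f.png

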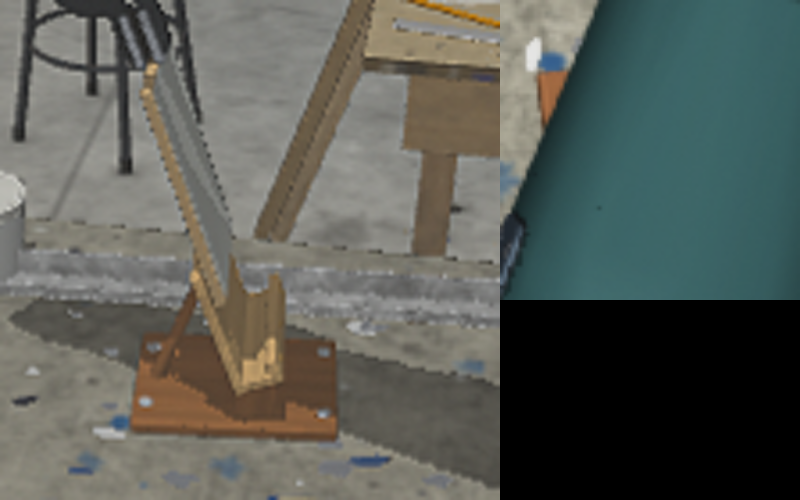

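>>> jog_arm(deltas=[[-2, 0, 8, 0.008, 0, 0], [-3.5, 0, 20, 0.015, 0, 0], [-3.5, 0, 30, 0.015, 0, 0], [-3.5, 0, 40, 0.015, 0, 0], [-3.5, 0, 40, 0.015, 0, 0]])

```text
t: 5.25
eef_pos: [0.5391, -0.1927, 0.1949]
tcp_rot: [0.658, 0.73, -0.136, -0.122]
contact_force: [-0.6, -0.2, -1.4]
grip_width: 0.0044
```

```bash
cat > m.py <<'E'
from g import *
import sys
def meas(tag,gap,h):
    delta(place(gap,h),Rt(5.85,20.3))
    c=grab('side',tag);A=cv2.resize(c['pixels'][60:200,260:400],(600,600),interpolation=cv2.INTER_CUBIC);cv2.imwrite(f'pics/{tag}.png',A[:,:,::-1])
    X=(cloud(c).reshape(-1,3)-O)@np.c_[ex,ey,ez]
    k=(X[:,0]>-.03)&(X[:,0]<.02)&(X[:,2]>-.01)&(X[:,2]<.23)&(abs(X[:,1])<.08); X=X[k]
    for z in np.arange(0.02,.24,.02):
        k=abs(X[:,2]-z)<.01
        if k.sum()>5: print(round(z,2),k.sum(),np.percentile(X[k],2,0)[:2],np.percentile(X[k],98,0)[:2])
    print('side easel offsets x .0016 y .0018')
meas(sys.argv[1],float(sys.argv[2]),float(sys.argv[3]))
E
python3 m.py g .006 .02
```

```text
t 5.25 tcp [ 0.5391 -0.1927  0.1949] F [-0.5889 -0.19   -1.4317] w 0.004397430633512604 q [-0.3458  0.4094  1.039  -0.1739  2.0207 -0.4988]
delta mm [-0.0537  1.4699  1.6328] rad [-0.0127  0.0004  0.001 ]
0.02 113 [-0.0261 -0.052 ] [0.0074 0.0617]
0.04 122 [-0.0126 -0.048 ] [0.0076 0.0619]
0.06 129 [-0.0131 -0.0467] [0.0075 0.0615]
0.08 155 [-0.0133 -0.0492] [0.0074 0.0615]
0.1 93 [-0.0136 -0.0488] [-0.0057  0.0576]
0.12 97 [-0.014  -0.0495] [-0.0057  0.0576]
0.14 100 [-0.0142 -0.0489] [-0.0056  0.058 ]
0.16 99 [-0.0143 -0.0487] [-0.0061  0.0585]
0.18 104 [-0.0219 -0.0008] [0.0016 0.0561]
0.2 118 [-0.0253 -0.0041] [0.0059 0.0173]
0.22 141 [-0.0282 -0.0074] [0.0174 0.0172]
side easel offsets x .0016 y .0018
```

View pics/g.png

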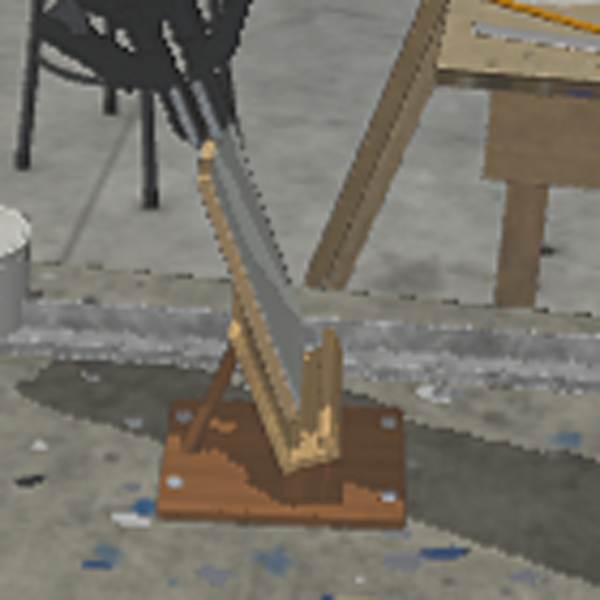

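>>> jog_arm(deltas=[[-0.6, 0, 6, 0, 0, 0], [-1.2, 0, 12, 0, 0, 0], [-1.2, 0, 16, 0, 0, 0], [-1.2, 0, 17, 0, 0, 0], [-1.2, 0, 17, 0, 0, 0]])

```text
t: 5.72
eef_pos: [0.5345, -0.1955, 0.1807]
tcp_rot: [0.659, 0.73, -0.135, -0.121]
contact_force: [-0.1, -0.2, -1.5]
grip_width: 0.0045
```

```bash
python3 m.py i .006 .0
```

```text
t 5.72 tcp [ 0.5345 -0.1955  0.1807] F [-0.1088 -0.16   -1.4687] w 0.004514682291486027 q [-0.3521  0.4011  1.0774 -0.173   1.9867 -0.4982]
delta mm [2.2551 1.1638 6.5921] rad [-0.0097  0.0015 -0.0004]
0.02 166 [-0.026  -0.0523] [0.007  0.0619]
0.04 128 [-0.0122 -0.0488] [0.0073 0.0609]
0.06 124 [-0.0125 -0.0491] [0.0073 0.062 ]
0.08 151 [-0.0131 -0.0476] [0.0078 0.0613]
0.1 96 [-0.0135 -0.0485] [0.0034 0.0541]
0.12 98 [-0.0137 -0.0537] [-0.0061  0.055 ]
0.14 97 [-0.0139 -0.047 ] [-0.0059  0.055 ]
0.16 100 [-0.0185 -0.0096] [-0.0055  0.0554]
0.18 110 [-0.0254 -0.0059] [0.0053 0.0145]
0.2 121 [-0.0263 -0.0083] [0.0148 0.0152]
0.22 163 [-0.0282 -0.0118] [0.019  0.0169]
side easel offsets x .0016 y .0018
```

View pics/i.png

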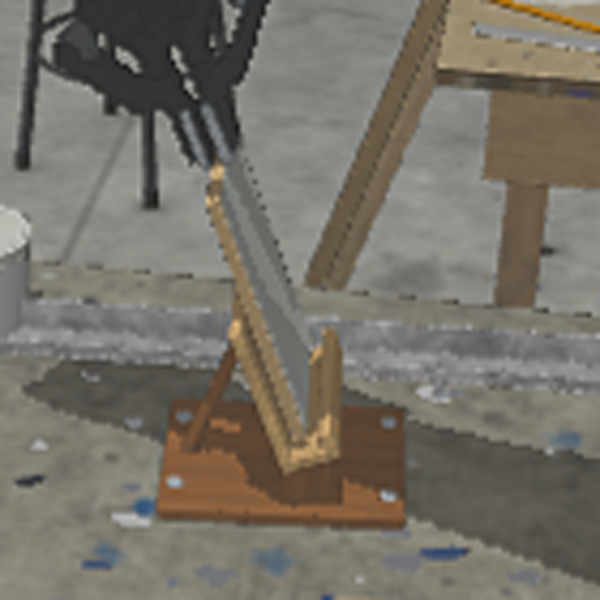

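>>> jog_arm(deltas=[[1, 0, 2, 0, 0, 0], [1.7, 0, 4, 0, 0, 0], [1.7, 0, 5, 0, 0, 0], [1.7, 0, 5, 0, 0, 0], [1.7, 0, 5, 0, 0, 0]])

```text
t: 6.18
eef_pos: [0.5328, -0.194, 0.1763]
tcp_rot: [0.659, 0.73, -0.135, -0.12]
contact_force: [-0.8, 0.2, -1.4]
grip_width: 0.0046
```

```bash
python3 m.py j .006 .0
```

```text
t 6.18 tcp [ 0.5328 -0.194   0.1763] F [-0.7861  0.2132 -1.3766] w 0.004551531802880999 q [-0.3508  0.397   1.0913 -0.172   1.9766 -0.495 ]
delta mm [0.62   1.0468 2.0035] rad [-0.0091  0.0019 -0.0004]
0.02 168 [-0.026  -0.0519] [0.0071 0.0616]
0.04 124 [-0.0122 -0.0463] [0.0074 0.0624]
0.06 123 [-0.0125 -0.0503] [0.0076 0.0616]
0.08 146 [-0.0128 -0.0446] [0.0078 0.0627]
0.1 103 [-0.0134 -0.0502] [0.0047 0.0593]
0.12 93 [-0.0137 -0.0501] [-0.0063  0.0576]
0.14 100 [-0.0141 -0.0499] [-0.0056  0.0576]
0.16 103 [-0.0193 -0.0022] [0.0002 0.0562]
0.18 115 [-0.0248 -0.0038] [0.006  0.0156]
0.2 131 [-0.0288 -0.0069] [0.0164 0.0162]
0.22 153 [-0.0278 -0.0103] [0.0192 0.0207]
side easel offsets x .0016 y .0018
```

>>> jog_arm(deltas=[[-0.5, 0, 1, 0, 0, 0], [-0.5, 0, 2, 0, 0, 0], [-0.5, 0, 2, 0, 0, 0]])

```text
t: 6.48
eef_pos: [0.5321, -0.1946, 0.1743]
tcp_rot: [0.659, 0.73, -0.135, -0.121]
contact_force: [-0.6, 0.4, -0.6]
grip_width: 0.0048
```

>>> jog_arm(deltas=[[0, 0, 1, 0, 0, 0], [0, 0, 1, 0, 0, 0], [0, 0, 1, 0, 0, 0]])

```text
t: 6.73
eef_pos: [0.532, -0.1947, 0.174]
tcp_rot: [0.659, 0.73, -0.135, -0.12]
contact_force: [0.3, 0.3, -1.2]
grip_width: 0.0044
```

>>> jog_arm(deltas=[[0, 0, 1, 0, 0, 0], [0, 0, 1, 0, 0, 0], [0, 0, 1, 0, 0, 0]])

```text
t: 6.98
eef_pos: [0.5321, -0.1947, 0.1738]
tcp_rot: [0.659, 0.73, -0.134, -0.119]
contact_force: [2.5, 0.1, 5.5]
grip_width: 0.0044
```

>>> jog_arm(deltas=[[0, 0, 1, 0, 0, 0], [0, 0, 1, 0, 0, 0], [0, 0, 1, 0, 0, 0]])

```text
t: 7.23
eef_pos: [0.5322, -0.1947, 0.1738]
tcp_rot: [0.659, 0.73, -0.134, -0.118]
contact_force: [3.0, 0.9, 8.0]
grip_width: 0.0047
```

Contact with the ledge. I back off slightly and move into the backrest.

>>> jog_arm(deltas=[[0, 0, -2.5, 0, 0, 0], [0, 2, -2.5, 0, 0, 0], [0, 4, -2.5, 0, 0, 0], [0, 4, -2.5, 0, 0, 0]])

```text
t: 7.57
eef_pos: [0.5361, -0.1943, 0.1725]
tcp_rot: [0.659, 0.73, -0.135, -0.12]
contact_force: [1.6, -0.3, 3.0]
grip_width: 0.0044
```

```bash
python3 m.py k .0 .0
```

```text
t 7.57 tcp [ 0.5361 -0.1943  0.1725] F [ 1.5615 -0.3199  2.9992] w 0.004357279506458983 q [-0.3495  0.4053  1.0877 -0.1713  1.972  -0.4928]
delta mm [ 1.2208  2.699  -0.5328] rad [-0.009   0.002  -0.0004]
0.02 175 [-0.027  -0.0525] [0.007  0.0613]
0.04 116 [-0.0108 -0.0509] [0.0067 0.062 ]
0.06 129 [-0.0105 -0.0477] [0.0072 0.0613]
0.08 138 [-0.0103 -0.0483] [0.0079 0.0615]
0.1 105 [-0.0103 -0.0498] [0.004  0.0561]
0.12 97 [-0.0102 -0.0488] [-0.002   0.0559]
0.14 98 [-0.0101 -0.0484] [-0.0017  0.0564]
0.16 110 [-0.0188 -0.002 ] [0.0086 0.0546]
0.18 114 [-0.0208 -0.0051] [0.01   0.0158]
0.2 137 [-0.0275 -0.0082] [0.0188 0.0162]
0.22 133 [-0.0276 -0.0077] [0.0191 0.0212]
side easel offsets x .0016 y .0018
```

View pics/k.png

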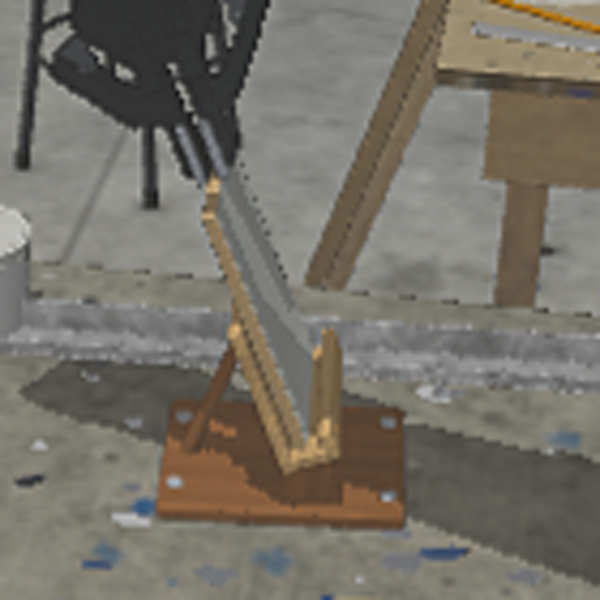

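>>> jog_arm(deltas=[[0, 0, -2, 0, 0, 0], [0, 0, -2.5, -0.015, 0, 0], [0, 0, -2.5, -0.03, 0, 0], [0.5, 0, -2, -0.03, 0, 0], [0.5, 0, -2, -0.03, 0, 0]])

```text
t: 8.03
eef_pos: [0.5358, -0.1937, 0.1743]
tcp_rot: [0.661, 0.732, -0.124, -0.111]
contact_force: [0.0, 0.3, -1.3]
grip_width: 0.0043
```

```bash
python3 m.py l .0 .0
```

```text
t 8.03 tcp [ 0.5358 -0.1937  0.1743] F [ 0.0265  0.3217 -1.3327] w 0.004324712540427441 q [-0.3554  0.382   1.1083 -0.1577  1.948  -0.4934]
delta mm [0.5734 3.4711 1.2743] rad [ 0.0205  0.0015 -0.0006]
0.02 156 [-0.0266 -0.0483] [0.0074 0.0624]
0.04 115 [-0.0089 -0.051 ] [0.0073 0.0614]
0.06 114 [-0.0093 -0.052 ] [0.0073 0.0625]
0.08 137 [-0.0098 -0.046 ] [0.0077 0.0614]
0.1 91 [-0.0104 -0.0483] [-0.002   0.0569]
0.12 98 [-0.0108 -0.0497] [-0.0027  0.0552]
0.14 98 [-0.0113 -0.0446] [-0.0029  0.0565]
0.16 99 [-0.0194 -0.0022] [0.0047 0.0557]
0.18 113 [-0.0229 -0.0048] [0.0078 0.0169]
0.2 137 [-0.0278 -0.0064] [0.017  0.0172]
0.22 148 [-0.0265 -0.0127] [0.0189 0.0211]
side easel offsets x .0016 y .0018
```

>>> jog_arm(deltas=[[0, 1, 0, 0, 0, 0], [0, 2, 0, 0, 0, 0], [0, 2, 0, 0, 0, 0]])

```text
t: 8.33
eef_pos: [0.5384, -0.1934, 0.1736]
tcp_rot: [0.661, 0.732, -0.124, -0.111]
contact_force: [0.2, 0.6, -0.9]
grip_width: 0.0045
```

>>> jog_arm(deltas=[[0, 1, 0, 0, 0, 0], [0, 1, 0, 0, 0, 0]])

```text
t: 8.5
eef_pos: [0.5392, -0.1934, 0.1734]
tcp_rot: [0.661, 0.732, -0.124, -0.111]
contact_force: [-0.4, -0.6, -1.0]
grip_width: 0.0044
```

>>> jog_arm(deltas=[[0, 1, 0, 0, 0, 0], [0, 1, 0, 0, 0, 0]])

```text
t: 8.67
eef_pos: [0.5401, -0.1933, 0.1731]
tcp_rot: [0.661, 0.732, -0.124, -0.111]
contact_force: [-2.2, -0.1, -1.5]
grip_width: 0.0046
```

>>> jog_arm(deltas=[[0, 0.7, 0, 0, 0, 0], [0, 0.7, 1, 0, 0, 0], [0, 0.7, 1.5, 0, 0, 0], [0, 0.7, 1.5, 0, 0, 0]])

```text
t: 9.0
eef_pos: [0.5403, -0.1933, 0.1716]
tcp_rot: [0.661, 0.732, -0.124, -0.11]
contact_force: [-1.0, -0.5, 0.9]
grip_width: 0.0046
```

```bash
python3 m.py n .0 .0
```

```text
t 9.0 tcp [ 0.5403 -0.1933  0.1716] F [-0.9806 -0.4796  0.8756] w 0.004581042122220754 q [-0.3525  0.3918  1.1004 -0.157   1.9459 -0.4901]
delta mm [ 0.6659 -1.6096  0.1819] rad [ 0.021   0.002  -0.0006]
0.02 171 [-0.0265 -0.0531] [0.007  0.0621]
0.04 123 [-0.0097 -0.0449] [0.0075 0.0616]
0.06 122 [-0.0089 -0.0509] [0.0067 0.0624]
0.08 135 [-0.0085 -0.0509] [0.0075 0.061 ]
0.1 99 [-0.0081 -0.0478] [0.0003 0.0571]
0.12 108 [-0.0075 -0.0506] [0.0005 0.0567]
0.14 97 [-0.0071 -0.0482] [0.0009 0.0565]
0.16 108 [-0.0159 -0.0026] [0.0103 0.0562]
0.18 114 [-0.018  -0.0054] [0.0123 0.015 ]
0.2 139 [-0.0271 -0.009 ] [0.0186 0.0166]
0.22 126 [-0.0287 -0.0099] [0.0167 0.0205]
side easel offsets x .0016 y .0018
```

View pics/n.png

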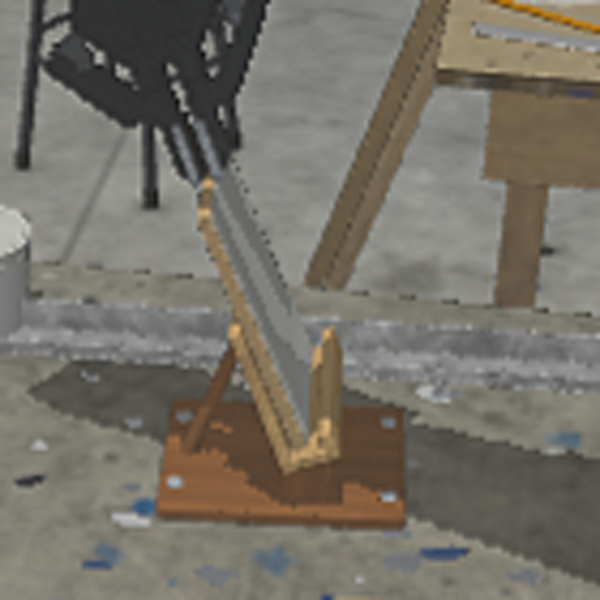

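>>> jog_arm(deltas=[[0, 0, -2, 0, 0, 0], [0, 0, -4.5, 0, 0, 0], [0, 0, -4.5, -0.01, 0, 0], [0, 0, -4.5, -0.02, 0, 0], [0, 0, -4.5, -0.02, 0, 0]])

```text
t: 9.47
eef_pos: [0.5416, -0.1932, 0.1762]
tcp_rot: [0.662, 0.733, -0.116, -0.103]
contact_force: [-1.8, -0.7, -1.7]
grip_width: 0.0044
```

```bash
python3 m.py o .0 .0
```

```text
t 9.47 tcp [ 0.5416 -0.1932  0.1762] F [-1.7522 -0.672  -1.7472] w 0.004386430563405754 q [-0.3562  0.3778  1.1055 -0.1481  1.9358 -0.4915]
delta mm [ 0.6893 -1.4779  4.878 ] rad [ 0.0419  0.002  -0.0007]
0.02 168 [-0.0263 -0.0512] [0.0069 0.0624]
0.04 114 [-0.0087 -0.0464] [0.0068 0.0616]
0.06 115 [-0.0086 -0.0487] [0.0077 0.0619]
0.08 133 [-0.0083 -0.0477] [0.0078 0.0627]
0.1 99 [-0.0081 -0.0476] [-0.      0.0562]
0.12 100 [-0.0079 -0.0488] [0.0006 0.0572]
0.14 107 [-0.0078 -0.0475] [-0.0005  0.057 ]
0.16 105 [-0.0128 -0.0166] [0.0064 0.0568]
0.18 108 [-0.0195 -0.0025] [0.0112 0.0157]
0.2 118 [-0.0243 -0.0049] [0.0171 0.0165]
0.22 150 [-0.0288 -0.0087] [0.0191 0.0198]
side easel offsets x .0016 y .0018
```

```bash
cat > fit.py <<'E'
from g import *
import sys
n=np.array([.9315,.0919,-.3519]);d=.42917
for tag in sys.argv[1:]:
    c=load('side',tag);P=cloud(c).reshape(-1,3);X=(P-O)@np.c_[ex,ey,ez]
    s=(X[:,0]>-.013)&(X[:,0]<-.003)&(abs(X[:,1])<.05)&(X[:,2]>.035)&(X[:,2]<.145)
    r=(P[s]-[0,0,0])@n-d; A=np.c_[np.ones(s.sum()),X[s,1],X[s,2]]
    q=np.ones(len(r),bool)
    for _ in range(4):
        co=np.linalg.lstsq(A[q],r[q],rcond=None)[0];e=r-A@co;q=abs(e)<.0015
    print(tag,q.sum(),'front face offset mm at z=0,80,90:',1e3*co[0],1e3*(co[0]+.08*co[2]),'slope deg z',np.degrees(co[2]),'y',np.degrees(co[1]))
E
python3 fit.py j k l n o
```

```text
j 264 front face offset mm at z=0,80,90: -12.078284283230936 -13.56265408109203 slope deg z -1.0631015581765972 y -0.2849022552948941
k 370 front face offset mm at z=0,80,90: -11.214844276506087 -11.095093603823084 slope deg z 0.08576510173235846 y -0.24346432862194725
l 343 front face offset mm at z=0,80,90: -8.100931678190367 -10.453234082285086 slope deg z -1.684712498663806 y -0.2315898719458346
n 381 front face offset mm at z=0,80,90: -10.671717243146864 -9.11077391585412 slope deg z 1.1179433089122783 y -0.38028764914695673
o 367 front face offset mm at z=0,80,90: -9.331551257384282 -9.005608891969528 slope deg z 0.2334390237847039 y -0.41488121061590144
```

>>> jog_arm(deltas=[[0, 0, 1.5, -0.01, 0, 0], [0, 0, 3, -0.02, 0, 0], [0, 0, 4, -0.02, 0, 0], [0, 0, 5, -0.02, 0, 0], [0, 0, 5, -0.02, 0, 0]])

```text
t: 9.93
eef_pos: [0.54, -0.1934, 0.1711]
tcp_rot: [0.663, 0.734, -0.109, -0.097]
contact_force: [-2.7, -0.8, 1.0]
grip_width: 0.0048
```

```bash
python3 m.py p .0 .0; python3 fit.py p
```

```text
t 9.93 tcp [ 0.54   -0.1934  0.1711] F [-2.7141 -0.8303  0.9768] w 0.0048385404412853855 q [-0.3615  0.3616  1.1328 -0.1394  1.9073 -0.4923]
delta mm [ 0.6705 -1.5272 -0.4594] rad [ 0.0608  0.0019 -0.0006]
0.02 160 [-0.026  -0.0528] [0.0069 0.0614]
0.04 111 [-0.0084 -0.047 ] [0.0074 0.0615]
0.06 122 [-0.0084 -0.0471] [0.0071 0.0619]
0.08 133 [-0.0084 -0.0481] [0.0081 0.0613]
0.1 91 [-0.0082 -0.0472] [0.0011 0.0573]
0.12 102 [-0.008 -0.049] [-0.0003  0.0568]
0.14 99 [-0.0081 -0.0513] [0.0003 0.0562]
0.16 107 [-0.0176 -0.0037] [0.0079 0.0564]
0.18 115 [-0.0203 -0.0062] [0.0111 0.0165]
0.2 139 [-0.0294 -0.007 ] [0.0176 0.0167]
0.22 126 [-0.0247 -0.0078] [0.0193 0.0202]
side easel offsets x .0016 y .0018
p 362 front face offset mm at z=0,80,90: -8.989721657559272 -8.94455805526928 slope deg z 0.032346047485299984 y -0.4503800928920679
```

>>> jog_arm(deltas=[[0, 0, 0, 0, 0, 0], [0, 0, 0, 0, 0, 0], [0, 0, 0, 0, 0, 0], [0, 0, 0, 0, 0, 0]], jaw=28)

```text
t: 10.32
eef_pos: [0.5406, -0.1933, 0.171]
tcp_rot: [0.663, 0.734, -0.109, -0.097]
contact_force: [-0.1, -0.0, -0.4]
grip_width: 0.0281
```

```bash
python3 m.py q .0 .0; python3 fit.py q
```

```text
t 10.32 tcp [ 0.5406 -0.1933  0.171 ] F [-0.1348 -0.0413 -0.4014] w 0.028144407700958086 q [-0.3612  0.3623  1.1321 -0.1389  1.9066 -0.4922]
delta mm [ 0.6303 -2.1688 -0.3984] rad [ 0.0617  0.002  -0.0002]
0.02 162 [-0.0266 -0.0498] [0.007  0.0615]
0.04 113 [-0.0086 -0.0482] [0.0073 0.0615]
0.06 118 [-0.0084 -0.048 ] [0.0068 0.0626]
0.08 133 [-0.0086 -0.0505] [0.008  0.0616]
0.1 96 [-0.0082 -0.0506] [0.0003 0.0568]
0.12 104 [-0.008  -0.0507] [-0.0003  0.0573]
0.14 89 [-0.0082 -0.0298] [0.0004 0.0559]
0.16 145 [-0.027  -0.0457] [0.0163 0.0557]
0.18 90 [-0.0296 -0.0058] [0.0194 0.0159]
0.2 81 [-0.0284 -0.0082] [0.0194 0.0165]
0.22 93 [-0.0299 -0.0073] [0.0188 0.0222]
side easel offsets x .0016 y .0018
q 351 front face offset mm at z=0,80,90: -9.11269428082767 -8.965836687464943 slope deg z 0.10517900361415727 y -0.39433788196048947
```

View pics/q.png

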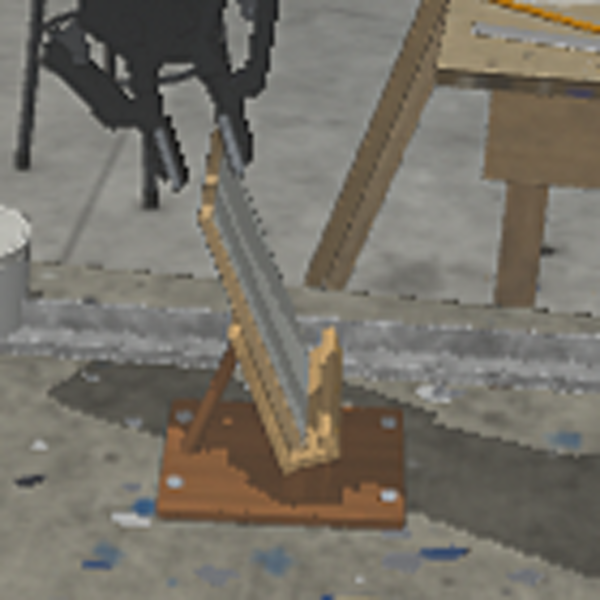

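>>> jog_arm(deltas=[[0, 0.5, -8, 0, 0, 0], [0, 1.2, -20, 0, 0, 0], [0, 2.4, -40, 0, 0, 0], [0, 4.2, -70, 0, 0, 0], [0, 6, -100, 0, 0, 0]])

```text
t: 10.78
eef_pos: [0.5747, -0.1893, 0.2659]
tcp_rot: [0.663, 0.734, -0.109, -0.098]
contact_force: [0.7, -1.0, 0.2]
grip_width: 0.0279
```

>>> jog_arm(deltas=[[30, -15, -10, 0, 0, 0], [65, -30, -20, 0, 0, 0], [105, -50, -30, 0, 0, 0], [145, -65, -40, 0, 0, 0], [185, -85, -40, 0, 0, 0]])

```text
t: 11.2
eef_pos: [0.4911, -0.019, 0.3283]
tcp_rot: [0.663, 0.734, -0.108, -0.096]
contact_force: [0.1, -0.2, 0.7]
grip_width: 0.0278
```

>>> jog_arm(deltas=[[35, -15, 0, 0, 0, 0], [75, -30, 0, 0, 0, 0], [110, -50, 0, 0, 0, 0], [120, -50, 0, 0, 0, 0], [120, -50, 0, 0, 0, 0]])

```text
t: 11.62
eef_pos: [0.4305, 0.0962, 0.3422]
tcp_rot: [0.661, 0.736, -0.108, -0.096]
contact_force: [0.6, -0.9, -0.0]
grip_width: 0.0279
```

```bash
python3 m.py r .0 .0; python3 fit.py r; python3 - <<'E'
from h import *
c=grab('top','r')
E
```

```text
t 11.62 tcp [0.4305 0.0962 0.3422] F [ 0.5675 -0.9119 -0.0397] w 0.027851205986348496 q [ 0.0951  0.079   1.1322 -0.0061  2.2195 -0.0148]
delta mm [-298.6886  122.0893  141.7639] rad [0.0652 0.003  0.0043]
0.02 162 [-0.0262 -0.052 ] [0.0075 0.0619]
0.04 117 [-0.0087 -0.0491] [0.0073 0.0616]
0.06 112 [-0.0084 -0.0473] [0.0073 0.062 ]
0.08 137 [-0.0082 -0.0467] [0.0075 0.0611]
0.1 96 [-0.0082 -0.0498] [-0.      0.0565]
0.12 98 [-0.008  -0.0487] [-0.0004  0.0568]
0.14 105 [-0.0078 -0.0508] [-0.0002  0.0571]
0.16 109 [-0.0076 -0.0493] [0.0007 0.0577]
side easel offsets x .0016 y .0018
r 369 front face offset mm at z=0,80,90: -9.084283688496505 -8.965823504881834 slope deg z 0.08484085701831802 y -0.39123954479227624
```

View pics/r_top.png

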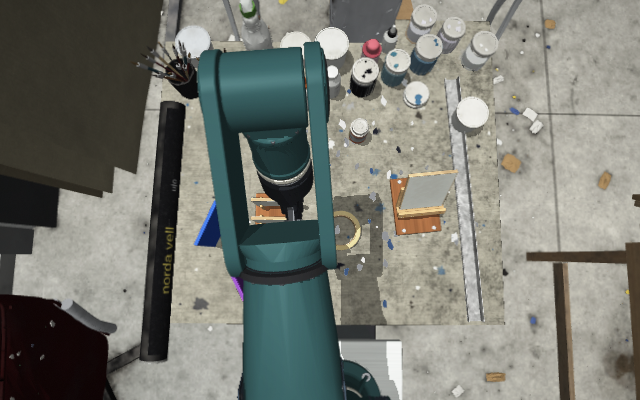

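View pics/r_side.png

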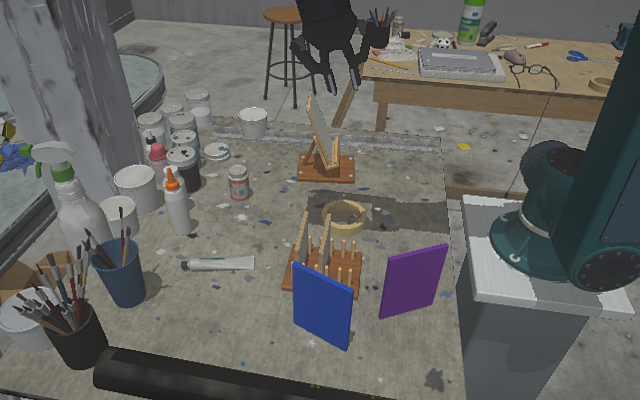

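Panel stands on the easel (top (425,190), side (322,130)); the short panels, tape, can and tube look unmoved. One check from the top view follows.

```bash
python3 - <<'E'
from g import *
n=np.array([.9318,.099,-.3491]);d=.42487
c=load('top','r');P=cloud(c).reshape(-1,3);X=(P-O)@np.c_[ex,ey,ez];r=P@n-d
s=(abs(r+.008)<.006)&(X[:,2]>.03)&(X[:,2]<.175)&(abs(X[:,1])<.09)
A=np.c_[np.ones(s.sum()),X[s,1],X[s,2]];q=np.ones(s.sum(),bool)
for _ in range(4):
    co=np.linalg.lstsq(A[q],r[s][q],rcond=None)[0];q=abs(r[s]-A@co)<.0015
Y=X[s][q]
print(q.sum(),co[0]*1e3,np.degrees(co[1:]),'z',Y[:,2].min(),Y[:,2].max())
k=Y[:,2]>.1;yr=[Y[k,1].min(),Y[k,1].max()];print('panel y',yr,'centre',np.mean(yr),'easel centre -.0018')
k=Y[:,2]>.1
for lo in(.1,.13,.15):
    m=(Y[:,2]>lo)&(Y[:,2]<lo+.02);print(lo,Y[m,1].min(),Y[m,1].max())
# bystander change check in side view
a=load('side','a')['pixels'].astype(int);b=load('side','r')['pixels'].astype(int)
for nm,(u0,v0,u1,v1) in dict(tube=(178,250,258,275),can=(225,162,252,202),shorts=(290,208,335,262)).items():
    print(nm,np.median(abs(a-b)[v0:v1,u0:u1]),abs(a-b)[v0:v1,u0:u1].mean())
E
```

```text
1207 -9.389386923421394 [0.1074 0.4908] z 0.030109232078029093 0.16262987648864746
panel y [np.float64(-0.05797412763350325), np.float64(0.05326821045025436)] centre -0.002352958591624446 easel centre -.0018
0.1 -0.057880309778894606 0.053252400599233744
0.13 -0.0577624549002546 0.053031980739162786
0.15 -0.05499129634441979 0.05326821045025436
tube 2.0 2.4806666666666666
can 2.0 2.1021604938271605
shorts 2.0 6.902469135802469
```

```bash
python3 -c "
from cell import arm
print(arm.read_state()['t']);print(arm.job_done())"
```

```text
11.7167
the job is handed in; nothing more can be done
None
```

The tall white panel is on the easel: I lifted it straight up out of the near slot and stood it on its short edge behind the lip. I handed the job in at about 11.7 s of the 42 s allowed, with the gripper well clear.

**First try:** the lower edge dragged on the ledge and stayed about 4 mm off the backrest. I lifted it a few millimetres, pressed it flat and lowered it again before letting go.

**Last checks:**
- **Centring:** the panel is within about 0.6 mm of the easel's centre in the top view, and about the same in the side view.
- **Lean:** the two views disagree slightly. The side view puts the panel within 0.1° of the backrest. The top view shows it leaning back about 0.5° more, which could mean a gap of up to about 1 mm at the lower edge.
- **After release:** its position stayed the same as I opened the fingers and withdrew.
- **Forces:** none of the readings went above about 8 N.
- **Everything else:** the can and tube are unchanged in the before-and-after side pictures. The short panels are still in their slots. I judged the tape only by eye, and it looked unmoved.

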